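Free the former plate from the wire-bending jig (left-hand clamp knob)

TASK

The black wing knob on the wire-bending jig has a left-hand thread: turn it clockwise, seen from above, until the clamp has let go of the steel former plate, feeling for its end stop and never forcing it. Then draw the loosened plate straight out of the jig (the upright tab is its grip) and lay it flat, tab up, in the wooden parts tray; do not drag it while it is still clamped or drop it, and leave the calculator and the pliers where they are.

Things in the scene. Friction and masses are not known exactly. Their poses are not given: they have to be found in the camera images.
- jig: wire-bending jig, fixed: wooden bed 166 x 84 x 14 mm with an upright stud. Origin on the table under the stud's axis, z up. The bed runs along the jig's x from -110 to +56 mm. The plate lies on the bed (z = 14 mm) between two low rails (tops at z = 19 mm, x from -62 to +38 mm, 2 mm of play either side) and comes out only along the jig's -x
- wing (a point): middle of the black wing knob, on the stud's axis, about 57 to 64 mm above the table. The wing is 52 mm long along this frame's x, 12 mm thick along y, 29 mm high (14 mm below to 15 above this point), over a round hub 29 mm across. Left-hand thread: clockwise from above loosens it and raises it 2.55 mm per rad; the hand should rise with it. At most 1.4 rad in a grasp, then take it afresh
- knob (a joint): wind-up of the knob's springy drive, rad, clockwise positive, 2 N m per rad: it tells the torque on the knob. Beyond 0.3 rad (0.6 N m) either way is forcing it. The thread runs at about 0.12 N m. Tightness differs each time: 1.1 to 2.1 rad of turning frees the plate; about 0.7 rad further is a hard stop, which need not be reached. The knob does not come off
- clamp_foot: round steel foot under the knob, 32 mm across, 4 mm thick; it presses the plate down by a spring (up to 33 N) and lifts clear of it as the knob is loosened. It moves along z only. Its underside is 20 mm above its origin
- plate: steel former plate 132 x 54 x 6 mm, 0.16 to 0.26 kg, with two short pegs. Origin on its underside where the stud sits in its slot; axes as the jig's when in place; x from -96 to +36 mm; slot 16 mm wide, open at +x. Upright tab centred at x = -85 mm: 10 mm thick along x, 32 mm wide along y, up to z = 38 mm. It clears the clamp foot once drawn 55 mm along -x
- plate_tab (a point): middle of the tab's top edge
- plate_mid (a point): middle of the plate, on its underside (plate x = -30 mm)
- tray: open wooden parts tray 170 x 110 x 22 mm (along its x, y, z), fixed on the white board, its underside 6 mm above the table; walls and floor 5 mm thick. Origin under its centre; the plate fits lengthwise along the tray's x
- calculator: pocket calculator, a bystander lying loose
- pliers: red-handled pliers, a bystander lying loose

How it is judged:
By the outcome, as a careful person would: the job done as asked, in the order asked, and still so for the second after the job is handed in, with the robot touching nothing.
It also fails if it takes over 67 s, if anything falls off the work surface, if the arm or the gripper's body presses on something with over 40 N, if the wrist force passes 120 N, or if a joint passes its speed limit or range.

ROBOT

A 6-joint arm with a two-finger parallel gripper is mounted at the origin on a cart in front of the work surface, level with it; the furniture and walls round the work are solid. World frame = base frame: x ahead of the robot, y to its left, z up, the work surface at z = 0. Lengths are in m, angles in rad, forces in N, time in s.
With the tool pointing down it reaches from about 0.375 to 0.9 m from the base axis. Payload 3.1 kg.
Tool frame: the origin (TCP) lies at the very end of the fingers, on their centre line; the grasp point (between the pads) lies 19 mm behind it; z points along the fingers, y is the line along which they close (so a half turn about z gives the same grasp; the last joint's range is limited). The gripper opens to 85 mm and grips with 20 to 120 N. Pads are 22 mm wide; open, the fingers measure 114 mm over their backs; the gripper's body (76 mm by 85 mm) begins 54 mm behind the grasp point. The pads swing forward as they close: fully open they stand 13 mm farther back than shut.
Start: joints at [-1.524, 0.527, 1.433, -0, 1.181, -0.178], TCP at [0.139, -0.609, 0.231] pointing down, gripper open.
Joint ranges: [-3.08, 3.08], [-0.75, 2.2], [0.22, 2.44], [-1.43, 4.57], [0, 2.65], [-2.85, 2.85]. Speed limits (rad/s): [2.79, 2.79, 3.14, 3.14, 3.14, 3.14].

INTERFACE

Orientations are given as a unit quaternion [x, y, z, w].
In Python, from station import manip gives the robot as it stands.
- The arm moves only by the shell command python3 -m handwheel 'ROWS' [FORCE]. ROWS is JSON, a list of rows, each a list of 7 numbers: the shift along the world's x, y, z in mm, then the turn, a rotation vector about the world's x, y, z in degrees, then the opening, from 0 (shut) to 1 (fully open). A call has exactly 10 rows; each row shifts and turns the commanded pose from where the row before left it; what a row does not reach is not made up. A row lasts 1/8 s, in which the tool goes at most 62.5 mm and 10.7 degrees, less where a joint would pass 70% of its speed; a pose out of reach is approached as far as the arm can. A call is refused whole if a number of a shift passes 62.5 or a number of a turn 10.7, either way. A call with a gripper value outside its range is refused whole. The fingers move at their own pace and stop on an object; FORCE is the grip in N (left out, the last holds). Time passes only in rows, so rows that do not move let the fingers close, or fill a call up. It gives the time, the measured TCP pose, the force, the opening and the grip force at its end, in the units of the state.
- manip.sense(): the state, without advancing time (a new reading comes with each control period).
- manip.snapshot(name): name is "side" or "top"; returns the picture (480x640x3 uint8, red, green, blue); there is no depth.
- manip.get_calibration(name): a dict with "K" (3x3 intrinsics, pixels), "rvec" (rotation vector, rad) and "tvec" (3), from world to camera coordinates, as OpenCV has them. Camera axes: x right, y down, z forward; pixel columns grow to the right and rows downward; lengths in m; the calibration is good to about 2 mm. A picture is of the moment at which its call begins. get_calibration takes no time and is no camera call.
- manip.sign_off(): hands the job in; it is judged then, once.
The state is a dict: "t": time; "q": joint angles; "qd": joint speeds; "tau": joint torques, N m; "tcp_pos": TCP position; "tool_rot": TCP orientation; "force": force on the tool from outside, world axes, zero at the start; "ft_torque": the same for the moment, N m; "finger_gap": opening from 0.0 (shut) to 1.0 (fully open); "gripper_force": force on a finger pad.
Only numpy, scipy, OpenCV 4.12 (cv2) and the standard library are available. Lean on these libraries where they do the work, as an engineer would, in place of code of your own. Each camera call takes 0.05 s, during which the arm holds its last target. There are 200 camera calls.

## Working session

There is one attempt and no reset: what is moved stays moved. The work goes in short steps, Python scripts to look and compute and a shell command to move; the robot and the scene stay as the last step left them, time stands still between calls to the robot, and variables do not carry over. Pictures are saved under pics/ and viewed, at most 10 in all, crops included, and the job is handed in when it is done.

```bash
ls; mkdir -p pics; python3 - <<'E'
from station import manip
import cv2
for n in("side","top"):
    cv2.imwrite(f"pics/{n}0.png",manip.snapshot(n)[:,:,::-1]); c=manip.get_calibration(n); print(n,c)
print(manip.sense())
E
```

```text
pics
side {'K': array([[433.37795058,   0.        , 317.87078041],
       [  0.        , 433.37795058, 238.34599235],
       [  0.        ,   0.        ,   1.        ]]), 'rvec': array([ 2.11903606,  0.08273366, -0.04226726]), 'tvec': array([-0.52445387, -0.08042945,  1.10555087])}
top {'K': array([[454.07474247,   0.        , 318.75059485],
       [  0.        , 454.07474247, 239.35731666],
       [  0.        ,   0.        ,   1.        ]]), 'rvec': array([ 2.18075278, -2.13499907,  0.21325361]), 'tvec': array([-0.21421213,  0.53356596,  0.82099964])}
{'t': 0.1, 'q': array([-1.52452516e+00,  5.28377253e-01,  1.43379757e+00,  4.43497320e-05,
        1.18143044e+00, -1.78538972e-01]), 'qd': array([-2.05987853e-04, -1.40011551e-03, -2.99497324e-03, -6.38221852e-04,
        6.27729572e-05, -4.36302435e-04]), 'tau': array([-8.25118696e-04, -4.43306351e+01, -1.78586197e+01, -2.28906583e-04,
        3.92843736e-03,  3.31110797e-06]), 'tcp_pos': array([ 0.13931171, -0.60859669,  0.23042156]), 'tool_rot': array([ 9.93689642e-01,  1.12160072e-01,  8.69643416e-05, -1.00275297e-03]), 'force': array([-1.411819  ,  0.25374136,  0.27644046]), 'ft_torque': array([-0.02653182,  0.04843731, -0.00475496]), 'gripper_force': 0.0, 'finger_gap': 0.9996913552057265}
```

View pics/top0.png

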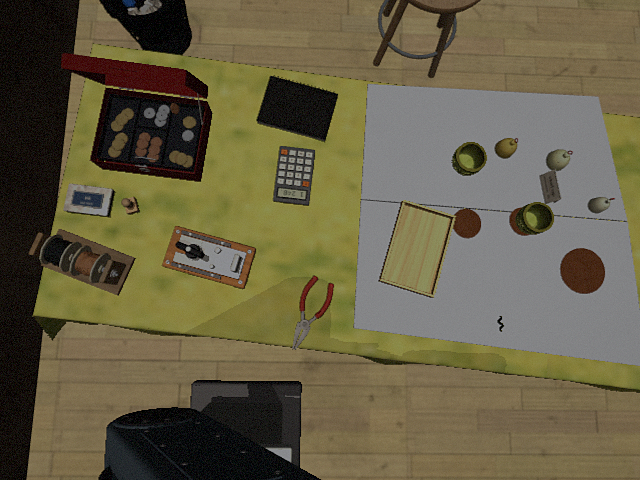

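View pics/side0.png

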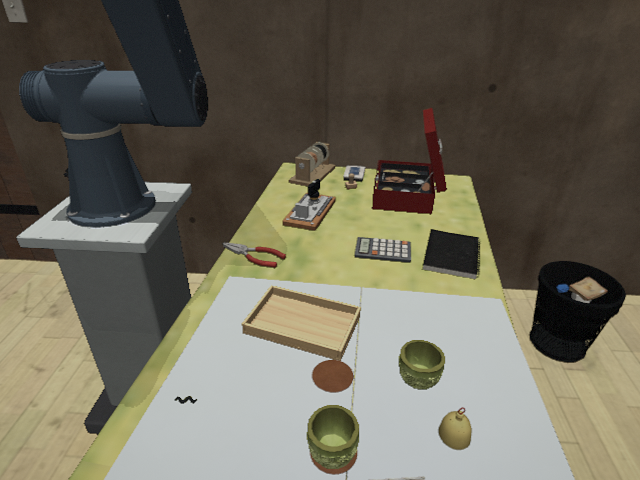

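Top view: jig near (209,257) with the wing near (190,248) and tab near (236,262). The tray is near (417,249), the calculator (294,175) and the pliers (313,310). Next I'll enlarge the jig and tray.

```bash
python3 - <<'E'
import cv2,numpy as np
t=cv2.imread("pics/top0.png");s=cv2.imread("pics/side0.png")
a=cv2.resize(t[215:299,155:267],(800,600),interpolation=cv2.INTER_CUBIC)
b=cv2.resize(t[195:303,370:460],(500,600),interpolation=cv2.INTER_CUBIC)
c=cv2.resize(s[170:236,276:346],(630,594),interpolation=cv2.INTER_CUBIC)
cv2.imwrite("pics/a.png",a);cv2.imwrite("pics/c.png",c)
E
cat > h.py <<'E'
from station import manip
import cv2,numpy as np
from scipy.spatial.transform import Rotation as R
def ray(n,uv):
    c=manip.get_calibration(n);M=cv2.Rodrigues(c["rvec"])[0];t=c["tvec"]
    d=M.T@np.linalg.solve(c["K"],[uv[0],uv[1],1.]);return -M.T@t,d
def atz(n,uv,z):
    o,d=ray(n,uv);return o+d*(z-o[2])/d[2]
def proj(n,P):
    c=manip.get_calibration(n);return cv2.projectPoints(np.array(P,float).reshape(-1,3),c["rvec"],c["tvec"],c["K"],None)[0].reshape(-1,2)
E
python3 - <<'E'
from h import *
np.set_printoptions(precision=4,suppress=True)
for z,pts in((.033-.005,[(403,202),(454,214),(433,297),(379,282)]),(.014,[(175,226),(256,246),(247,289),(163,268)])):
    for p in pts: print(p,atz("top",p,z))
E
```

```text
(403, 202) [ 0.6204 -0.3702  0.028 ]
(454, 214) [ 0.5987 -0.4725  0.028 ]
(433, 297) [ 0.4335 -0.4266  0.028 ]
(379, 282) [ 0.4603 -0.3216  0.028 ]
(175, 226) [0.5628 0.079  0.014 ]
(256, 246) [ 0.5269 -0.0809  0.014 ]
(247, 289) [ 0.4424 -0.0669  0.014 ]
(163, 268) [0.4796 0.0964 0.014 ]
```

View pics/a.png

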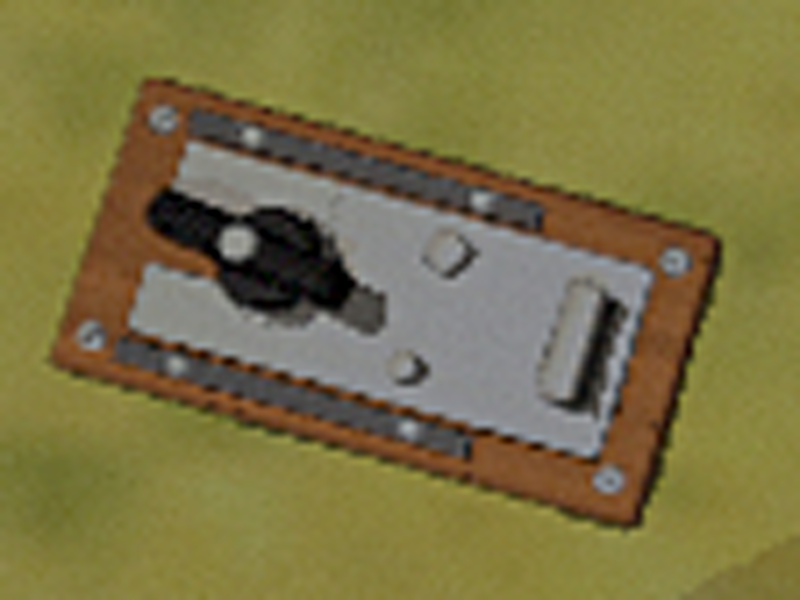

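View pics/c.png

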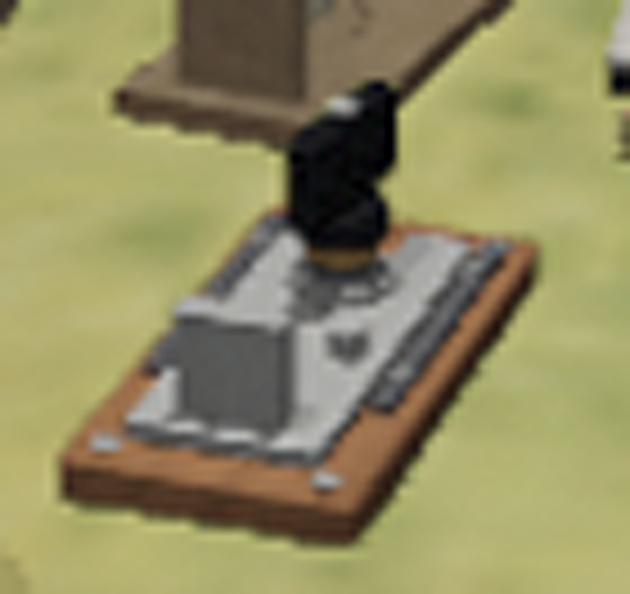

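Crop a gives the bed corners at (145,80), (720,238), (638,525) and (52,365), the stud tip at (238,243), and the wing ends at about (160,210) and (345,295). Crop c (side view) gives the bed's front corners at (62,465) and (355,518).

```bash
cat > fit.py <<'E'
from h import *
from scipy.optimize import least_squares
np.set_printoptions(precision=4,suppress=True)
up=lambda p,o,s:(np.array(p)+.5)/s-.5+o
a=lambda *p:up(p,np.array([155,215]),800/112)
c=lambda *p:up(p,np.array([276,170]),9)
obs=[("top",a(145,80),(.056,-.042,.014)),("top",a(720,238),(-.11,-.042,.014)),("top",a(638,525),(-.11,.042,.014)),("top",a(52,365),(.056,.042,.014)),
("side",c(62,467),(-.11,.042,.014)),("side",c(355,520),(-.11,-.042,.014)),("side",c(538,243),(.056,-.042,.014))]
tray=[("top",(403,202),(.085,.055,.028)),("top",(454,214),(.085,-.055,.028)),("top",(433,297),(-.085,-.055,.028)),("top",(379,282),(-.085,.055,.028)),
("side",(272,288),(-.085,.055,.028)),("side",(361,309),(.085,.055,.028)),("side",(337,357),(.085,-.055,.028)),("side",(243,324),(-.085,-.055,.028))]
def T(p,P):
    x,y,w=p[:3];return R.from_euler('z',w).apply(P)+[x,y,0]
def fit(obs,x0):
    f=lambda p:np.concatenate([proj(n,T(p,P))[0]-uv for n,uv,P in obs])
    r=least_squares(f,x0);print(r.x,np.degrees(r.x[2]));print(r.fun.reshape(-1,2).round(1).tolist());return r.x
E
python3 - <<'E'
from fit import *
j=fit(obs,[.5,.04,1.8]);t=fit(tray,[.53,-.4,.3])
# tab check
print("tab px",proj("top",T(j,[[-.085,0,.052]])), "obs",a(574,340))
# stud tip / wing
for h in(.057,.064): print(h,"wing mid top px crop",((proj("top",T(j,[[0,0,h+.015]]))-[155,215])*7.143),((proj("side",T(j,[[0,0,h+.015]]))-[276,170])*9))
# wing overlay for candidate yaws
im=cv2.imread("pics/a.png")
def draw(img,n,o,s,L,z,yw,col):
    P=[(sx*L,sy*.006,z) for sx,sy in((1,1),(1,-1),(-1,-1),(-1,1))]
    Q=(proj(n,R.from_euler('z',yw).apply(P)+[j[0],j[1],0])-o+.5)*s-.5
    cv2.polylines(img,[Q.round().astype(int)],True,col,1)
b=im.copy();draw(b,"top",[155,215],800/112,.026,.075,j[2],(0,255,0))
draw(b,"top",[155,215],800/112,.026,.075,j[2]-.15,(0,0,255));draw(b,"top",[155,215],800/112,.026,.046,j[2]-.15,(255,0,255))
s=cv2.imread("pics/c.png");draw(s,"side",[276,170],9,.026,.075,j[2]-.15,(0,0,255));draw(s,"side",[276,170],9,.026,.046,j[2]-.15,(255,0,255));draw(s,"side",[276,170],9,.026,.075,j[2],(0,255,0))
cv2.imwrite("pics/d.png",np.hstack([b[150:380,80:480],cv2.resize(s[50:300,250:450],(184,230))]))
E
```

```text
[0.5108 0.0353 1.3302] 76.21442143475923
[[-0.1, -0.9], [0.9, -1.1], [0.4, 0.2], [-0.4, 0.4], [-1.4, -0.8], [-0.1, -1.0], [-0.2, -0.4]]
[ 0.5299 -0.4014 -0.2978] -17.064869954672986
[[1.7, -3.3], [3.2, 1.9], [1.3, 0.6], [1.1, -2.3], [-1.4, -3.4], [-0.3, -1.6], [2.6, -4.4], [-3.2, -0.5]]
tab px [[235.2231 261.9306]] obs [234.93 262.17]
0.057 wing mid top px crop [[240.6902 240.7532]] [[332.1202 107.8761]]
0.064 wing mid top px crop [[234.0359 237.0118]] [[332.0416  84.2029]]
```

View pics/d.png

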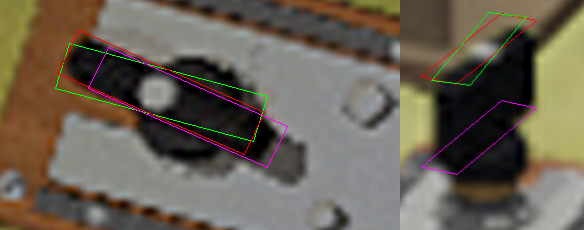

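The jig fits well: stud at (0.511, 0.035), yaw 76.2°, with the tab prediction agreeing. The wing yaw is about 67.6° and its height about 58 mm. I'll move over the knob.

```bash
python3 -m handwheel '[[18.6,32.2,-3,0,0,2.74,1],[18.6,32.2,-3,0,0,2.74,1],[18.6,32.2,-3,0,0,2.74,1],[18.6,32.2,-3,0,0,2.74,1],[18.6,32.2,-3,0,0,2.74,1],[18.6,32.2,-3,0,0,2.74,1],[18.6,32.2,-3,0,0,2.74,1],[18.6,32.2,-3,0,0,2.74,1],[18.6,32.2,-3,0,0,2.74,1],[18.6,32.2,-3,0,0,2.74,1]]' 40
python3 -m handwheel '[[18.6,32.2,-3,0,0,2.74,1],[18.6,32.2,-3,0,0,2.74,1],[18.6,32.2,-3,0,0,2.74,1],[18.6,32.2,-3,0,0,2.74,1],[18.6,32.2,-3,0,0,2.74,1],[18.6,32.2,-3,0,0,2.74,1],[18.6,32.2,-3,0,0,2.74,0.7],[18.6,32.2,-3,0,0,2.74,0.6],[18.6,32.2,-3,0,0,2.74,0.6],[18.6,32.2,-3,0,0,2.74,0.6]]' 40
cat > st.py <<'E'
from h import *
np.set_printoptions(precision=4,suppress=True)
s=manip.sense();M=R.from_quat(s["tool_rot"]).as_matrix()
print("t",round(s["t"],2),"tcp",s["tcp_pos"],"yawx",np.degrees(np.arctan2(M[1,0],M[0,0])).round(2),"tilt",M[:2,2],"F",s["force"],"T",s["ft_torque"],"q6",s["q"][5].round(2),"gap",round(s["finger_gap"],3),"gf",round(s["gripper_force"],1))
E
python3 st.py
```

```text
t: 1.35
tcp_pos: [0.3257, -0.286, 0.2011]
tool_rot: [0.939, 0.345, 0.0, -0.0]
force: [0.6, -0.3, -0.3]
finger_gap: 1.002
gripper_force: 0.0
t: 2.6
tcp_pos: [0.5117, 0.0359, 0.1709]
tool_rot: [0.83, 0.558, -0.0, -0.0]
force: [0.1, -0.1, 1.0]
finger_gap: 0.6
gripper_force: 0.0
t 2.6 tcp [0.5117 0.0359 0.1709] yawx 67.78 tilt [-0.0006  0.    ] F [ 0.1148 -0.1276  0.9987] T [-0.0014  0.0448  0.02  ] q6 0.24 gap 0.6 gf 0.0
```

```bash
python3 -m handwheel '[[-1,-0.6,-20,0,0,0,0.6],[0,0,-20,0,0,0,0.6],[0,0,-20,0,0,0,0.6],[0,0,-20,0,0,0,0.6],[0,0,-15,0,0,0,0.6],[0,0,-12,0,0,0,0.6],[0,0,-8,0,0,0,0.6],[0,0,-7,0,0,0,0.6],[0,0,0,0,0,0,0.6],[0,0,0,0,0,0,0.6]]' 40
python3 st.py; python3 - <<'E'
from h import *
s=manip.snapshot("side")[:,:,::-1];t=manip.snapshot("top")[:,:,::-1]
a=cv2.resize(s[140:240,270:360],(450,500),interpolation=cv2.INTER_CUBIC)
b=cv2.resize(t[195:303,370:460],(350,500),interpolation=cv2.INTER_CUBIC)
cv2.imwrite("pics/e.png",np.hstack([a,b]))
E
```

```text
t: 3.85
tcp_pos: [0.5106, 0.0341, 0.0496]
tool_rot: [0.831, 0.557, 0.0, 0.0]
force: [0.2, -0.6, -0.1]
finger_gap: 0.596
gripper_force: 0.0
t 3.85 tcp [0.5106 0.0341 0.0496] yawx 67.68 tilt [ 0.0007 -0.0001] F [ 0.2277 -0.6096 -0.0836] T [-0.0048  0.0359  0.0482] q6 0.24 gap 0.596 gf 0.0
```

View pics/e.png

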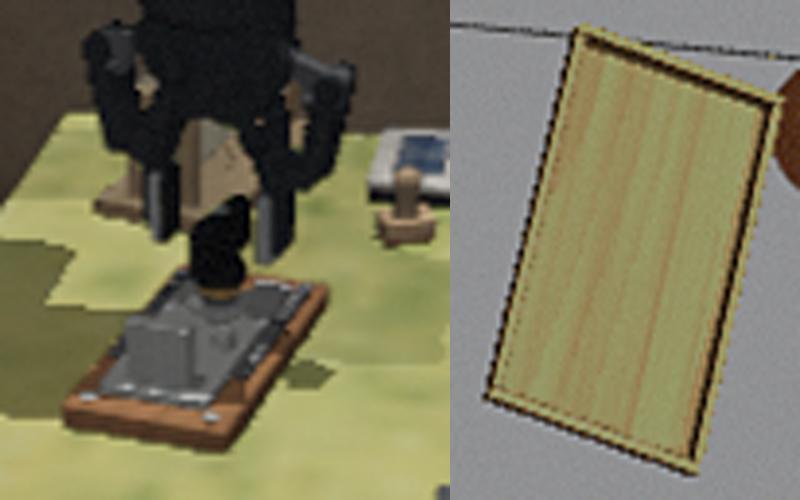

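The fingers straddle the wing squarely. Tray rim corners in the right panel: (580,28), (782,102), (700,472) and (486,400). Closing on the wing.

```bash
python3 -m handwheel '[[0,0,0,0,0,0,0.3],[0,0,0,0,0,0,0.2],[0,0,0,0,0,0,0],[0,0,0,0,0,0,0],[0,0,0,0,0,0,0],[0,0,0,0,0,0,0],[0,0,0,0,0,0,0],[0,0,0,0,0,0,0],[0,0,0,0,0,0,0],[0,0,0,0,0,0,0]]' 40
python3 st.py; python3 - <<'E'
from fit import *
u=lambda x,y:((x-450+.5)*90/350-.5+370,(y+.5)*108/500-.5+195)
z=.028
tr=[("top",u(580,28),(.085,.055,z)),("top",u(782,102),(.085,-.055,z)),("top",u(700,472),(-.085,-.055,z)),("top",u(486,400),(-.085,.055,z))]
for q in tr: print(atz("top",q[1],z)[:2])
fit(tr,[.53,-.4,-.3]);fit([q for q in tr]+tray[4:7:2]+tray[5:6],[.53,-.4,-.3])
E
```

```text
t: 5.2
tcp_pos: [0.5102, 0.0342, 0.0495]
tool_rot: [0.831, 0.557, -0.0, -0.0]
force: [-2.2, 1.0, 4.6]
finger_gap: 0.131
gripper_force: 42.3
t 5.2 tcp [0.5102 0.0342 0.0495] yawx 67.68 tilt [-0.0003  0.0001] F [-2.2221  0.9903  4.6169] T [0.0548 0.2545 0.0391] q6 0.24 gap 0.131 gf 42.3
[ 0.6231 -0.3703]
[ 0.5934 -0.4743]
[ 0.4344 -0.4284]
[ 0.4622 -0.3214]
[ 0.5284 -0.3986 -0.2823] -16.173712453464407
[[-0.4, -1.1], [0.4, -0.6], [-0.3, 1.6], [0.4, 0.1]]
[ 0.529  -0.402  -0.3069] -17.585595634446378
[[2.4, -1.6], [2.9, 0.1], [0.2, 1.6], [1.3, -1.2], [-1.5, -3.3], [1.5, -3.9], [-0.6, -1.0]]
```

The wing is held (gap ≈ 11–12 mm). Tray: (0.528, -0.399), yaw about -16.2°. Turning clockwise now.

```bash
python3 -m handwheel '[[0,0,0.2,0,0,-4,0],[0,0,0.2,0,0,-4,0],[0,0,0.2,0,0,-4,0],[0,0,0.2,0,0,-4,0],[0,0,0.2,0,0,-4,0],[0,0,0.2,0,0,-4,0],[0,0,0.2,0,0,-4,0],[0,0,0.2,0,0,-4,0],[0,0,0.2,0,0,-4,0],[0,0,0,0,0,0,0]]' 40
python3 st.py
```

```text
t: 6.45
tcp_pos: [0.5086, 0.0353, 0.0509]
tool_rot: [0.962, 0.273, -0.001, -0.001]
force: [-1.8, 4.4, 3.9]
finger_gap: 0.128
gripper_force: 42.2
t 6.45 tcp [0.5086 0.0353 0.0509] yawx 31.66 tilt [-0.0035  0.0016] F [-1.7967  4.3549  3.8946] T [0.7657 0.4826 0.1065] q6 0.87 gap 0.128 gf 42.2
```

```bash
python3 -m handwheel '[[0.3,0,0.2,0,0,-4.4,0],[0.3,0,0.2,0,0,-4.4,0],[0.3,0,0.2,0,0,-4.4,0],[0,0,0.2,0,0,-4.4,0],[0,0,0.2,0,0,-4.4,0],[0,0,0.2,0,0,-4.4,0],[0,0,0.2,0,0,-4.4,0],[0,0,0.2,0,0,-4.4,0],[0,0,0.2,0,0,-4.4,0],[0,0,0,0,0,0,0]]' 40
python3 st.py
```

```text
t: 7.7
tcp_pos: [0.5082, 0.037, 0.0525]
tool_rot: [0.998, -0.07, -0.003, -0.002]
force: [-3.6, 11.5, 5.4]
finger_gap: 0.133
gripper_force: 42.3
t 7.7 tcp [0.5082 0.037  0.0525] yawx -8.0 tilt [-0.006   0.0041] F [-3.5656 11.4955  5.4465] T [1.9636 0.5372 0.1871] q6 1.56 gap 0.133 gf 42.3
```

```bash
python3 -m handwheel '[[0,0,0,0,0,0,0.35],[0,0,0,0,0,0,0.35],[0,0,0,0,0,0,0.35],[0,0,0,0,0,0,0.35],[1,2,-1,0,0,0,0.35],[0,0,0,0,0,0,0.35],[0,0,0,0,0,0,0.35],[0,0,0,0,0,0,0.35],[0,0,0,0,0,0,0.35],[0,0,0,0,0,0,0.35]]' 40
python3 st.py
```

```text
t: 8.95
tcp_pos: [0.5122, 0.0361, 0.0519]
tool_rot: [0.998, -0.069, 0.0, 0.0]
force: [-0.6, -0.1, 0.5]
finger_gap: 0.351
gripper_force: 0.0
t 8.95 tcp [0.5122 0.0361 0.0519] yawx -7.92 tilt [ 0.0001 -0.    ] F [-0.6499 -0.126   0.46  ] T [-0.0202  0.0022 -0.0022] q6 1.56 gap 0.351 gf 0.0
```

```bash
python3 -m handwheel '[[-0.8,0.9,0.5,0,0,0,0.2],[0,0,0,0,0,0,0.1],[0,0,0,0,0,0,0],[0,0,0,0,0,0,0],[0,0,0,0,0,0,0],[0,0,0,0,0,0,0],[0,0,0,0,0,0,0],[0,0,0,0,0,0,0],[0,0,0,0,0,0,0],[0,0,0,0,0,0,0]]' 40
python3 st.py
python3 -m handwheel '[[0,0,0.1,0,0,-2.5,0],[0,0,0.1,0,0,-2.5,0],[0,0,0.1,0,0,-2.5,0],[0,0,0.1,0,0,-2.5,0],[0,0,0.1,0,0,-2.5,0],[0,0,0.1,0,0,-2.5,0],[0,0,0.1,0,0,-2.5,0],[0,0,0.1,0,0,-2.5,0],[0,0,0.1,0,0,-2.5,0],[0,0,0,0,0,0,0]]' 40
python3 st.py
```

```text
t: 10.2
tcp_pos: [0.5115, 0.0372, 0.0525]
tool_rot: [0.998, -0.069, 0.0, -0.0]
force: [-0.8, 4.0, 6.2]
finger_gap: 0.127
gripper_force: 42.7
t 10.2 tcp [0.5115 0.0372 0.0525] yawx -7.92 tilt [0.0002 0.0001] F [-0.7707  3.962   6.2444] T [0.6089 0.0256 0.0629] q6 1.56 gap 0.127 gf 42.7
t: 11.45
tcp_pos: [0.5114, 0.0371, 0.0534]
tool_rot: [0.965, -0.262, 0.0, -0.0]
force: [-0.6, 1.7, 4.5]
finger_gap: 0.133
gripper_force: 42.7
t 11.45 tcp [0.5114 0.0371 0.0534] yawx -30.38 tilt [0. 0.] F [-0.6201  1.6518  4.4901] T [0.5757 0.0196 0.1012] q6 1.96 gap 0.133 gf 42.7
```

```bash
python3 -m handwheel '[[0,0,0.05,0,0,-1.2,0],[0,0,0.05,0,0,-1.2,0],[0,0,0.05,0,0,-1.2,0],[0,0,0.05,0,0,-1.2,0],[0,0,0.05,0,0,-1.2,0],[0,0,0.05,0,0,-1.2,0],[0,0,0.05,0,0,-1.2,0],[0,0,0.05,0,0,-1.2,0],[0,0,0,0,0,0,0],[0,0,0,0,0,0,0]]' 40
python3 st.py
```

```text
t: 12.7
tcp_pos: [0.5114, 0.0371, 0.0538]
tool_rot: [0.94, -0.342, -0.0, 0.0]
force: [-1.5, 4.1, 5.6]
finger_gap: 0.128
gripper_force: 42.8
t 12.7 tcp [0.5114 0.0371 0.0538] yawx -39.96 tilt [-0. -0.] F [-1.4518  4.0665  5.6121] T [0.5891 0.0606 0.0944] q6 2.12 gap 0.128 gf 42.8
```

```bash
python3 -m handwheel '[[0,0,0.05,0,0,-1.2,0],[0,0,0.05,0,0,-1.2,0],[0,0,0.05,0,0,-1.2,0],[0,0,0.05,0,0,-1.2,0],[0,0,0.05,0,0,-1.2,0],[0,0,0.05,0,0,-1.2,0],[0,0,0.05,0,0,-1.2,0],[0,0,0.05,0,0,-1.2,0],[0,0,0,0,0,0,0],[0,0,0,0,0,0,0]]' 40
python3 st.py
```

```text
t: 13.95
tcp_pos: [0.5114, 0.037, 0.0541]
tool_rot: [0.908, -0.42, -0.0, 0.0]
force: [-0.5, 2.2, 4.8]
finger_gap: 0.13
gripper_force: 42.7
t 13.95 tcp [0.5114 0.037  0.0541] yawx -49.62 tilt [-0.  0.] F [-0.5031  2.1724  4.8404] T [0.4837 0.0453 0.1892] q6 2.29 gap 0.13 gf 42.7
```

```bash
python3 -m handwheel '[[0,0,0.05,0,0,-1,0],[0,0,0.05,0,0,-1,0],[0,0,0.05,0,0,-1,0],[0,0,0.05,0,0,-1,0],[0,0,0,0,0,0,0],[0,0,0,0,0,0,0],[0,0,0,0,0,0,0],[0,0,0,0,0,0,0],[0,0,0,0,0,0,0],[0,0,0,0,0,0,0]]' 40
python3 st.py
```

```text
t: 15.2
tcp_pos: [0.5114, 0.0371, 0.0543]
tool_rot: [0.893, -0.451, -0.0, 0.0]
force: [-0.1, 3.1, 3.8]
finger_gap: 0.13
gripper_force: 42.7
t 15.2 tcp [0.5114 0.0371 0.0543] yawx -53.62 tilt [-0.0001  0.    ] F [-0.0958  3.0524  3.7609] T [0.4724 0.1115 0.0948] q6 2.36 gap 0.13 gf 42.7
```

```bash
python3 -m handwheel '[[0,0,0.05,0,0,-1.2,0],[0,0,0.05,0,0,-1.2,0],[0,0,0.05,0,0,-1.2,0],[0,0,0.05,0,0,-1.2,0],[0,0,0.05,0,0,-1.2,0],[0,0,0.05,0,0,-1.2,0],[0,0,0.05,0,0,-1.2,0],[0,0,0.05,0,0,-1.2,0],[0,0,0,0,0,0,0],[0,0,0,0,0,0,0]]' 40
python3 st.py
```

```text
t: 16.45
tcp_pos: [0.5114, 0.0371, 0.0547]
tool_rot: [0.852, -0.524, -0.0, 0.0]
force: [-0.4, 1.7, 5.2]
finger_gap: 0.13
gripper_force: 42.7
t 16.45 tcp [0.5114 0.0371 0.0547] yawx -63.21 tilt [-0.0001 -0.    ] F [-0.4294  1.7231  5.1908] T [0.4971 0.1393 0.0498] q6 2.53 gap 0.13 gf 42.7
```

```bash
python3 -m handwheel '[[0,0,0.05,0,0,-1.2,0],[0,0,0.05,0,0,-1.2,0],[0,0,0.05,0,0,-1.2,0],[0,0,0.05,0,0,-1.2,0],[0,0,0,0,0,0,0],[0,0,0,0,0,0,0.4],[0,0,0,0,0,0,0.4],[0,0,0,0,0,0,0.4],[0,0,0,0,0,0,0.4],[0,0,0,0,0,0,0.4]]' 40
python3 st.py
python3 -m handwheel '[[0,0,10,0,0,0,0.4],[0,0,20,0,0,0,0.4],[0,0,20,0,0,0,0.4],[-4,-15,10,0,0,9,0.4],[-4,-15,0,0,0,9,0.4],[-4,-15,0,0,0,9,0.4],[-4,-15,0,0,0,9,0.4],[-4,-15,0,0,0,9,0.4],[0,-7,0,0,0,9.2,0.4],[0,0,0,0,0,0,0.4]]' 40
python3 st.py; python3 - <<'E'
from h import *
s=manip.snapshot("side")[:,:,::-1];t=manip.snapshot("top")[:,:,::-1]
a=cv2.resize(s[130:240,260:360],(500,550),interpolation=cv2.INTER_CUBIC)
cv2.imwrite("pics/f.png",a)
E
```

```text
t: 17.7
tcp_pos: [0.5115, 0.037, 0.0549]
tool_rot: [0.829, -0.559, 0.0, 0.0]
force: [-0.5, 0.3, -0.2]
finger_gap: 0.399
gripper_force: 0.0
t 17.7 tcp [0.5115 0.037  0.0549] yawx -68.02 tilt [ 0. -0.] F [-0.4687  0.2746 -0.1773] T [ 0.0309 -0.0054  0.0069] q6 2.61 gap 0.399 gf 0.0
t: 18.95
tcp_pos: [0.4917, -0.0455, 0.1155]
tool_rot: [0.993, -0.122, 0.001, 0.0]
force: [0.5, 0.2, 0.1]
finger_gap: 0.402
gripper_force: 0.0
t 18.95 tcp [ 0.4917 -0.0455  0.1155] yawx -13.99 tilt [ 0.001  -0.0003] F [0.5198 0.1909 0.0812] T [-0.0478  0.0269 -0.0098] q6 1.5 gap 0.402 gf 0.0
```

View pics/f.png

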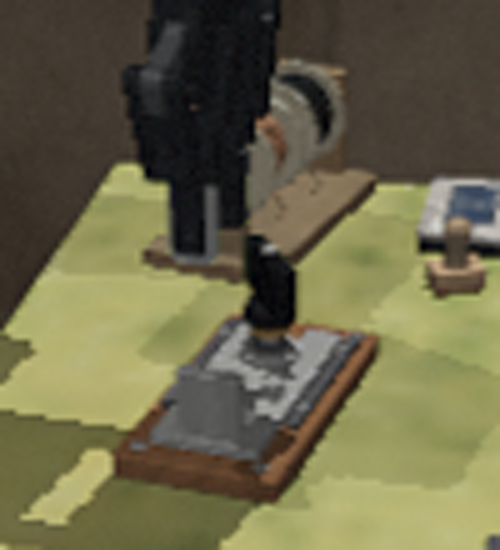

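The wing has turned and the foot looks raised. The gripper is over the tab, so I'll descend and grip it.

```bash
python3 -m handwheel '[[-0.6,0,-15,0,0,0.2,0.4],[0,0,-20,0,0,0,0.4],[0,0,-20,0,0,0,0.4],[0,0,-15,0,0,0,0.4],[0,0,-10,0,0,0,0.4],[0,0,-6,0,0,0,0.4],[0,0,-1.5,0,0,0,0.4],[0,0,0,0,0,0,0.3],[0,0,0,0,0,0,0.25],[0,0,0,0,0,0,0.2]]' 60
python3 st.py
python3 -m handwheel '[[0,0,0,0,0,0,0.16],[0,0,0,0,0,0,0.13],[0,0,0,0,0,0,0.1],[0,0,0,0,0,0,0.05],[0,0,0,0,0,0,0],[0,0,0,0,0,0,0],[0,0,0,0,0,0,0],[0,0,0,0,0,0,0],[0,0,0,0,0,0,0],[0,0,0,0,0,0,0]]' 60
python3 st.py
```

```text
t: 20.3
tcp_pos: [0.491, -0.045, 0.0277]
tool_rot: [0.993, -0.119, 0.0, 0.0]
force: [0.1, -0.3, -0.3]
finger_gap: 0.197
gripper_force: 0.0
t 20.3 tcp [ 0.491  -0.045   0.0277] yawx -13.62 tilt [ 0.0006 -0.0002] F [ 0.1295 -0.3429 -0.3304] T [-0.0067 -0.0335 -0.0233] q6 1.49 gap 0.197 gf 0.0
t: 21.55
tcp_pos: [0.491, -0.045, 0.0276]
tool_rot: [0.993, -0.119, 0.0, 0.0]
force: [0.2, -0.3, 5.2]
finger_gap: 0.103
gripper_force: 59.0
t 21.55 tcp [ 0.491  -0.045   0.0276] yawx -13.62 tilt [ 0.0005 -0.0002] F [ 0.194  -0.2678  5.2067] T [-0.0038  0.0438  0.0119] q6 1.49 gap 0.103 gf 59.0
```

```bash
python3 -m handwheel '[[-0.24,-0.97,0,0,0,0,0],[-0.24,-0.97,0,0,0,0,0],[-0.24,-0.97,0,0,0,0,0],[-0.24,-0.97,0,0,0,0,0],[0,0,0,0,0,0,0],[0,0,0,0,0,0,0],[0,0,0,0,0,0,0],[0,0,0,0,0,0,0],[0,0,0,0,0,0,0],[0,0,0,0,0,0,0]]' 60
python3 st.py
```

```text
t: 22.8
tcp_pos: [0.4901, -0.0481, 0.0276]
tool_rot: [0.993, -0.119, 0.0, -0.0]
force: [1.2, 3.3, 6.2]
finger_gap: 0.105
gripper_force: 59.2
t 22.8 tcp [ 0.4901 -0.0481  0.0276] yawx -13.66 tilt [0.0007 0.0007] F [1.1958 3.2841 6.2045] T [ 0.5262 -0.1387 -0.0178] q6 1.48 gap 0.105 gf 59.2
```

It slides at 3.5 N, so the plate is free. I'll continue the straight draw.

```bash
python3 -m handwheel '[[-0.96,-3.9,0.3,0,0,0,0],[-1.68,-6.8,0,0,0,0,0],[-1.92,-7.8,0,0,0,0,0],[-1.92,-7.8,0,0,0,0,0],[-1.92,-7.8,0,0,0,0,0],[-1.92,-7.8,0,0,0,0,0],[-1.92,-7.8,0,0,0,0,0],[-1.92,-7.8,0,0,0,0,0],[-1.92,-7.8,0,0,0,0,0],[-1.92,-7.8,0,0,0,0,0]]' 60
python3 st.py
python3 -m handwheel '[[-0.96,-3.9,0,0,0,0,0],[0,0,0,0,0,0,0],[0,0,3,0,0,0,0],[0,0,5,0,0,0,0],[0,0,8,0,0,0,0],[0,0,10,0,0,0,0],[0,0,12,0,0,0,0],[0,0,12,0,0,0,0],[0,0,10,0,0,0,0],[0,0,0,0,0,0,0]]' 90
python3 st.py; python3 - <<'E'
from h import *
s=manip.snapshot("side")[:,:,::-1];t=manip.snapshot("top")[:,:,::-1]
a=cv2.resize(s[130:280,230:380],(400,400),interpolation=cv2.INTER_CUBIC);b=cv2.resize(t[200:350,160:310],(400,400),interpolation=cv2.INTER_CUBIC)
cv2.imwrite("pics/g.png",np.hstack([a,b]))
E
```

```text
t: 24.05
tcp_pos: [0.4717, -0.1225, 0.0276]
tool_rot: [0.993, -0.119, -0.0, 0.0]
force: [0.1, 1.6, -0.2]
finger_gap: 0.106
gripper_force: 58.5
t 24.05 tcp [ 0.4717 -0.1225  0.0276] yawx -13.61 tilt [-0.0002 -0.    ] F [ 0.0706  1.5512 -0.2099] T [ 0.1781 -0.1005  0.0068] q6 1.32 gap 0.106 gf 58.5
t: 25.3
tcp_pos: [0.4715, -0.1261, 0.0887]
tool_rot: [0.993, -0.119, 0.001, 0.0]
force: [0.3, 0.5, -1.2]
finger_gap: 0.099
gripper_force: 90.9
t 25.3 tcp [ 0.4715 -0.1261  0.0887] yawx -13.62 tilt [ 0.0019 -0.001 ] F [ 0.2771  0.5248 -1.247 ] T [-0.1064  0.0437  0.0282] q6 1.32 gap 0.099 gf 90.9
```

View pics/g.png

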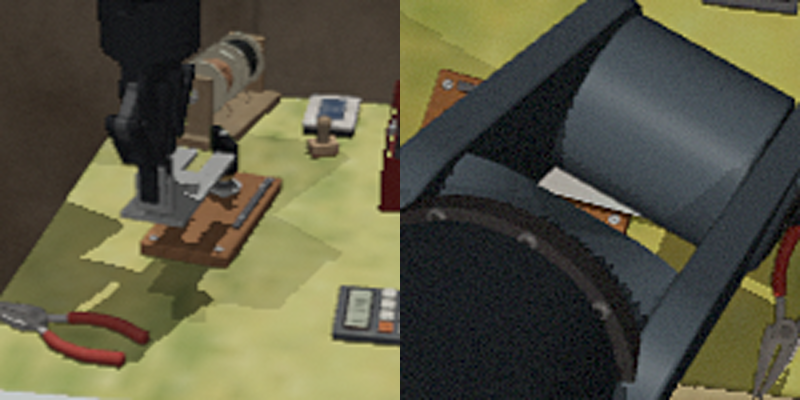

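The plate is clear of the jig and held level by its tab, with the pliers and calculator untouched. Carrying it to the tray.

```bash
python3 -m handwheel '[[2,-6,5,0,0,2,0],[5.3,-14.3,5,0,0,4.4,0],[5.3,-14.3,0,0,0,4.4,0],[5.3,-14.3,0,0,0,4.4,0],[5.3,-14.3,0,0,0,4.4,0],[5.3,-14.3,0,0,0,4.4,0],[5.3,-14.3,0,0,0,4.4,0],[5.3,-14.3,0,0,0,4.4,0],[5.3,-14.3,0,0,0,4.4,0],[5.3,-14.3,0,0,0,4.4,0]]' 90
python3 -m handwheel '[[5.3,-14.3,0,0,0,4.4,0],[5.3,-14.3,0,0,0,4.4,0],[5.3,-14.3,0,0,0,4.4,0],[5.3,-14.3,0,0,0,4.4,0],[5.3,-14.3,0,0,0,4.4,0],[5.3,-14.3,0,0,0,4.4,0],[5.3,-14.3,0,0,0,4.4,0],[5.3,-14.3,0,0,0,4.4,0],[5.3,-14.3,0,0,0,4.4,0],[5.3,-14.3,0,0,0,4.4,0]]' 90
python3 st.py
```

```text
t: 26.65
tcp_pos: [0.5203, -0.2606, 0.0968]
tool_rot: [0.97, 0.243, -0.001, -0.001]
force: [-0.2, 0.8, -2.1]
finger_gap: 0.097
gripper_force: 91.0
t: 27.9
tcp_pos: [0.5732, -0.4034, 0.0963]
tool_rot: [0.808, 0.589, -0.0, -0.001]
force: [-0.3, -0.9, -1.5]
finger_gap: 0.092
gripper_force: 91.0
t 27.9 tcp [ 0.5732 -0.4034  0.0963] yawx 72.11 tilt [-0.0017  0.0019] F [-0.3497 -0.8754 -1.5162] T [-0.0198 -0.0799  0.0046] q6 -0.46 gap 0.092 gf 91.0
```

```bash
python3 -m handwheel '[[2,-4,0,0,0,0.9,0],[2.2,-4.6,0,0,0,1,0],[0,0,-10,0,0,0,0],[0,0,-10,0,0,0,0],[0,0,-10,0,0,0,0],[0,0,-8,0,0,0,0],[0,0,-5,0,0,0,0],[0,0,0,0,0,0,0],[0,0,0,0,0,0,0],[0,0,0,0,0,0,0]]' 90
python3 st.py; python3 - <<'E'
from h import *
s=manip.snapshot("side")[:,:,::-1];t=manip.snapshot("top")[:,:,::-1]
a=cv2.resize(s[230:380,220:380],(427,400),interpolation=cv2.INTER_CUBIC);b=cv2.resize(t[180:320,350:480],(371,400),interpolation=cv2.INTER_CUBIC)
cv2.imwrite("pics/i.png",np.hstack([a,b]))
E
```

```text
t: 29.15
tcp_pos: [0.5781, -0.4124, 0.0552]
tool_rot: [0.799, 0.601, 0.0, 0.0]
force: [-0.0, 0.1, -1.5]
finger_gap: 0.096
gripper_force: 91.0
t 29.15 tcp [ 0.5781 -0.4124  0.0552] yawx 73.88 tilt [ 0.0007 -0.0007] F [-0.0362  0.1349 -1.4588] T [-0.0786 -0.0568 -0.0031] q6 -0.5 gap 0.096 gf 91.0
```

View pics/i.png

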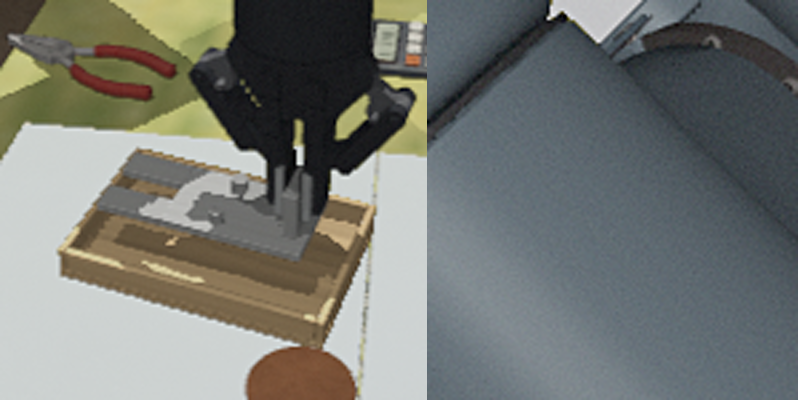

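The plate hangs level over the tray, held by the tab. I'll check its position relative to the tray rim in the side view.

```bash
python3 - <<'E'
from fit import *
u=lambda x,y:((x+.5)/2.668-.5+220,(y+.5)/2.667-.5+230)
z=.028
for p,P in(((61,250),(-85,-55)),((375,207),(85,55)),((322,322),(85,-55)),((137,150),(-85,55))):
    w=atz("side",u(*p),z);d=R.from_euler('z',16.2,degrees=True).apply(w-[.5284,-.3986,0]);print(P,w[:2],d[:2]*1000)
# plate corners: top surface z
zt=.0416+.006
for p in((305,252),(97,205),(128,157)):
    w=atz("side",u(*p),zt);print("plate",(R.from_euler('z',16.2,degrees=True).apply(w-[.5284,-.3986,0]))[:2]*1000)
E
```

```text
(-85, -55) [ 0.4369 -0.4284] [-79.5839 -54.1083]
(85, 55) [ 0.6264 -0.3736] [87.1444 51.4014]
(85, -55) [ 0.5961 -0.4745] [ 86.1555 -54.0167]
(-85, 55) [ 0.4661 -0.3275] [-79.6174  50.8872]
plate [ 65.3381 -23.768 ]
plate [-66.5187 -29.4278]
plate [-69.7741  19.7193]
```

```bash
python3 -m handwheel '[[2,-0.6,-3,0,0,0,0],[0,0,-6,0,0,0,0],[0,0,-6,0,0,0,0],[0,0,-5,0,0,0,0],[0,0,-4,0,0,0,0],[0,0,-2,0,0,0,0],[0,0,-1.5,0,0,0,0],[0,0,-0.8,0,0,0,0],[0,0,0,0,0,0,0],[0,0,0,0,0,0,0]]' 90
python3 st.py
```

```text
t: 30.5
tcp_pos: [0.5799, -0.4128, 0.0265]
tool_rot: [0.799, 0.601, 0.0, 0.0]
force: [-0.1, -0.6, -1.3]
finger_gap: 0.097
gripper_force: 91.0
t 30.5 tcp [ 0.5799 -0.4128  0.0265] yawx 73.88 tilt [ 0.0002 -0.0002] F [-0.0726 -0.5814 -1.3375] T [ 0.0053 -0.0427  0.0211] q6 -0.49 gap 0.097 gf 91.0
```

```bash
python3 -m handwheel '[[0,0,-0.5,0,0,0,0],[0,0,-0.5,0,0,0,0],[0,0,-0.5,0,0,0,0],[0,0,-0.5,0,0,0,0],[0,0,-0.4,0,0,0,0],[0,0,0,0,0,0,0],[0,0,0,0,0,0,0],[0,0,0,0,0,0,0],[0,0,0,0,0,0,0],[0,0,0,0,0,0,0]]' 90
python3 st.py
```

```text
t: 31.75
tcp_pos: [0.5798, -0.4128, 0.0248]
tool_rot: [0.799, 0.601, -0.0, 0.0]
force: [-2.3, 1.5, 4.8]
finger_gap: 0.098
gripper_force: 91.9
t 31.75 tcp [ 0.5798 -0.4128  0.0248] yawx 73.88 tilt [ 0.0001 -0.0002] F [-2.3193  1.5425  4.7836] T [0.2227 0.2775 0.0671] q6 -0.49 gap 0.098 gf 91.9
```

It's resting on the tray floor. Releasing gently and retreating straight up.

```bash
python3 -m handwheel '[[0,0,0,0,0,0,0.12],[0,0,0,0,0,0,0.14],[0,0,0,0,0,0,0.17],[0,0,0,0,0,0,0.2],[0,0,0,0,0,0,0.24],[0,0,0,0,0,0,0.26],[0,0,0,0,0,0,0.26],[0,0,0,0,0,0,0.26],[0,0,0,0,0,0,0.26],[0,0,0,0,0,0,0.26]]' 40
python3 st.py
python3 -m handwheel '[[0,0,4,0,0,0,0.26],[0,0,8,0,0,0,0.26],[0,0,15,0,0,0,0.26],[0,0,20,0,0,0,0.26],[0,0,25,0,0,0,0.26],[0,0,25,0,0,0,0.26],[0,0,25,0,0,0,0.26],[0,0,25,0,0,0,0.26],[0,0,15,0,0,0,0.26],[0,0,0,0,0,0,0.26]]' 40
python3 st.py; python3 - <<'E'
from h import *
s=manip.snapshot("side")[:,:,::-1]
cv2.imwrite("pics/k.png",cv2.resize(s[130:380,210:460],(590,590),interpolation=cv2.INTER_CUBIC))
E
```

```text
t: 33.0
tcp_pos: [0.5798, -0.4127, 0.024]
tool_rot: [0.799, 0.601, -0.0, 0.0]
force: [-0.0, -0.1, 0.4]
finger_gap: 0.26
gripper_force: 0.0
t 33.0 tcp [ 0.5798 -0.4127  0.024 ] yawx 73.88 tilt [ 0.     -0.0001] F [-0.0004 -0.1321  0.4387] T [ 0.0297  0.0042 -0.0504] q6 -0.49 gap 0.26 gf 0.0
t: 34.25
tcp_pos: [0.5805, -0.4134, 0.1884]
tool_rot: [0.799, 0.601, 0.0, 0.002]
force: [0.3, -0.8, -0.5]
finger_gap: 0.258
gripper_force: 0.0
t 34.25 tcp [ 0.5805 -0.4134  0.1884] yawx 73.88 tilt [ 0.0028 -0.0028] F [ 0.308  -0.8398 -0.506 ] T [-0.0153 -0.0275 -0.0487] q6 -0.49 gap 0.258 gf 0.0
```

View pics/k.png

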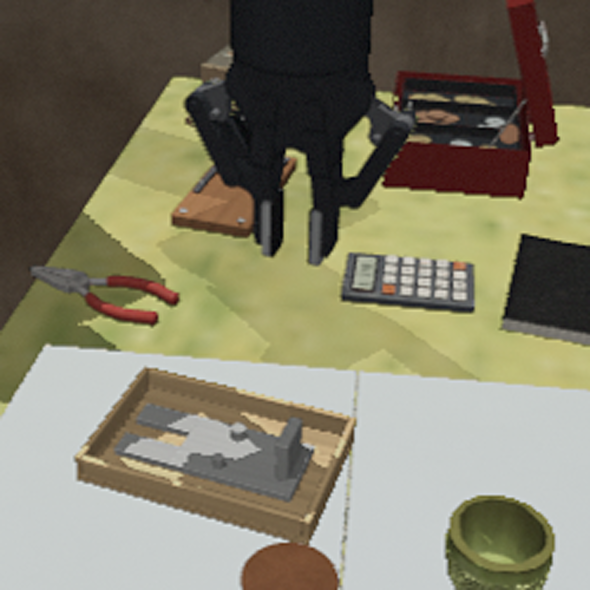

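The plate lies flat, tab up, inside the tray, and the calculator and pliers haven't moved. The gripper is clear, so I'm handing in.

```bash
python3 -c "
from station import manip
print(manip.sign_off())"
```

```text
the job is handed in; nothing more can be done
None
```

I loosened the clamp by turning the knob about 2.3 rad clockwise without meeting the end stop or forcing it, drew the plate straight out, laid it flat, tab up, in the tray with the calculator and pliers untouched, and handed the job in at about 34 s (no verdict was returned).

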